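Set the ignition pick-up ring to its timing stud

TASK

Set the ignition timing on the engine side case: with the outside of your fingers, gently push the lever's upright post round its arc until the ring's pointer, opposite the lever, has its tip over the middle of the larger of the two round studs on the scale, and leave it there. Only push: do not grip the post or lift the ring, and leave the loose parts and tools lying around it where they are.

Things in the scene. Friction and masses are not known exactly. Their poses are not given: they have to be found in the camera images.
- side_case: Engine side case of bare aluminium, bolted down (cannot move): a round plate 230 mm across and 25 mm high with two lower lobes and bolt ears. Origin: on the axis of the ring, at the work surface; z up. At the start the lever lies within 0.25 rad of the case's +x axis, on the side away from the robot.
- pickup_ring: Dark steel ring, 148 mm across, laid on the case, turning on an upright axis. Origin on the axis, 26 mm above the surface; +x points along the lever, -x along the pointer. Turns 1.05 rad either way from the case's x; dry friction 0.35 N m (2.6 N at the post), no spring, stays where left. It could be pulled up off its seat. Lever: flat bar 18 mm wide, top 50 mm above the surface, 144 mm from axis to end.
- lever_post (a point): Middle of the upright round steel post at the lever's end: on the post's axis, 135 mm from the ring's axis, 70 mm above the surface. The post is 14 mm thick; it stands free from 50 mm to its top 92 mm above the surface. It is pushed sideways, along its arc about the ring's axis.
- pointer_tip (a point): Tip of the ring's flat steel pointer (the last 20 mm are 4 mm wide, 4 mm thick), opposite the lever, 98 mm from the ring's axis and 43 mm above the surface. It sweeps over the white scale plate, about 7 mm above the studs, touching nothing.
- large_stud: The LARGE of the two round flat steel studs on the white arc-shaped scale plate: 18 mm across, 4 mm high, fixed; origin at the centre of its underside, 30 mm above the surface, 98 mm from the ring's axis. It may be at either end of the scale, about 0.6 rad to one side of the scale's middle or the other.
- small_stud: The SMALL stud, 9 mm across, 4 mm high, fixed, at the other end of the scale; origin at the centre of its underside. Not the one wanted.
- socket: Loose wrench socket standing beside the case, 28 mm across, 38 mm high; origin under its centre.
- bearing: Loose ball bearing (a plain steel ring) lying beyond the lever's end, 52 mm across, 15 mm high; origin under its centre.
- piston: Loose aluminium piston standing beside the case, 68 mm across, 45 mm high; origin under its centre.
- spray_can: Loose spray can, 66 mm across, 200 mm high, on the left of the table; origin under its centre.
- torque_wrench: Loose torque wrench lying along the right of the table, about 410 mm long, 45 mm high at most; origin under its middle.
- screwdriver: Loose screwdriver lying across the far side of the work area; origin under its middle.
- gear: Loose gear lying on the left of the table, 86 mm across, 22 mm high; origin under its centre.

How it is judged:
At the end, for the whole second after the job is handed in: The pointer's tip is within 5 mm (seen from above) of the centre of the large stud, the ring is at rest and on its seat (lifted less than 4 mm), and no loose thing has moved more than 20 mm (horizontal distance between pointer_tip and large_stud below 0.005 m and angular speed of pickup_ring below 0.05 rad/s and height (world z) of lever_post below 0.074 m and distance of each of socket, bearing, piston, spray_can, torque_wrench, screwdriver, gear from where it was at the start of the episode below 0.02 m); the robot touches nothing.
It fails at once if the ring is lifted more than 6 mm off its seat (height (world z) of lever_post above 0.076 m).
It fails at once if the lever's post is gripped between the fingers instead of being pushed (horizontal distance between the grasp point and lever_post below 0.007 m and height (world z) of the grasp point below 0.107 m and contact force between the fingers and pickup_ring above 0.5 N).
It fails at once if the ring or its lever is pushed harder than 25 N (contact force between any of the fingers, the arm and pickup_ring above 25 N).
It fails at once if a loose part or tool is moved or lifted by more than 20 mm (distance of any of socket, bearing, piston, spray_can, torque_wrench, screwdriver, gear from where it was at the start of the episode above 0.02 m).
It also fails if it takes over 45 s, if anything falls off the work surface, if the arm or the gripper's body presses on something with over 40 N, if the wrist force passes 120 N, or if a joint passes its speed limit or range.

ROBOT

A 7-joint arm with a two-finger parallel gripper is mounted at the origin on the work surface. World frame = base frame: x ahead of the robot, y to its left, z up, the work surface at z = 0. Lengths are in m, angles in rad, forces in N, time in s.
With the tool pointing down it reaches from about 0.425 to 0.95 m from the base axis. Payload 16.7 kg.
Tool frame: the origin (TCP) lies on the front face of the gripper's body, between the roots of the fingers; the fingertips stand robot.tcp_to_tips ahead of it and the grasp point (between the pads) lies 78 mm ahead of it (robot.tcp_to_tips is the distance from the TCP to the fingertips, in m); x points along the fingers, y is the direction in which the jaws open and shut, and the axes are right-handed (so a half turn about x gives the same grasp; the last joint's range is limited). The gripper opens to 94 mm and grips with 3 to 60 N. Pads are 16 mm wide; open, the fingers measure 119 mm over their backs; the gripper's body (75 mm by 177 mm) begins 78 mm behind the grasp point.
Start: joints at [-1.407, 0.426, 0.074, 1.606, -0.034, 1.111, -0.067], TCP at [0.208, 0.642, 0.303] pointing down, gripper open.
Joint ranges: [-2.85, 2.85], [-0.5, 2.14], [-1.23, 1.37], [0.21, 2.46], [-1.02, 4.16], [0.16, 2.05], [-2.73, 2.73]. Speed limits (rad/s): [1.89, 1.89, 2.39, 2.39, 3.01, 3.01, 3.01].

INTERFACE

Orientations are given as a unit quaternion [x, y, z, w].
In Python, from rig import robot gives the robot as it stands.
- The arm moves only by the shell command python3 -m crank 'ROWS'. ROWS is JSON, a list that holds one entry, the list of rows, each a list of 7 numbers: the shift along the tool's x, y, z in cm, then the turn, a rotation vector about the tool's x, y, z in rad, then the finger opening in cm, from 0 to 9.4. In form: [[[tx, ty, tz, ax, ay, az, gripper], ...]]. A call has 1 to 12 rows; each row shifts and turns the commanded pose from where the row before left it, along the tool's axes as they then stand; what a row does not reach is not made up. A row lasts 1/12 s, in which the tool goes at most 41.7 mm and 7.16 degrees, less where a joint would pass 70% of its speed; a pose out of reach is approached as far as the arm can. A call with a gripper value outside its range is refused whole. The fingers move at their own pace and stop on an object; the grip force is fixed at half the most. Time passes only in rows, so rows that do not move let the fingers close. It gives the time, the measured TCP pose, the force and the opening at its end, in the units of the state.
- robot.get_state(): the state, without advancing time (a new reading comes with each control period).
- robot.snapshot(name): name is "scene" or "top" or "wrist"; returns the picture (420x560x3 uint8, red, green, blue); there is no depth.
- robot.camera_params(name): a dict with "fov_y" (degrees; the focal length in pixels is half the picture's height over the tangent of half this angle, whatever the lens; pixels are square), "cx", "cy" (the principal point, pixels), "dist_coeffs" ([k1, k2, p1, p2, k3] as OpenCV has them; the pictures are not rectified), "R" (3x3) and "t" (3): a world point X has camera coordinates R X + t. Camera axes: x right, y down, z forward; pixel columns grow to the right and rows downward; lengths in m; the calibration is good to about 2 mm. A picture is of the moment at which its call begins: read the wrist's pose just before it. camera_params takes no time and is no camera call; for the wrist camera it gives the pose at the moment of the call.
- robot.finish_job(): hands the job in, once; it reports no verdict.
Trained networks look in the newest picture that a camera, given by its name, has taken for a name from the list of things; names that differ only in an ending like _2 or _b are one class to them, and where a whole thing is asked for, a point or a joint stands for the part that bears it (a point fixed in the world has none). Each returns a list of dicts, best first, with "conf" (0 to 1); they miss things now and then, are a little off and sometimes report something else, mostly with a low value. They report only what shows in the picture. A call takes as long as a camera call.
- robot.cut_out(thing, camera): "mask" (420x560 bool, what is visible of it) and "bbox" ([left, top, right, bottom] in pixels, round what is visible of it).
The state is a dict: "time": time; "joints": joint angles; "joint_velocities": joint speeds; "effort": joint torques, N m; "eef_pos": TCP position; "orientation": TCP orientation; "ft_force": force on the tool from outside, world axes, zero at the start; "wrist_torque": the same for the moment, N m; "gripper_width": finger opening in m.
Only numpy, scipy, OpenCV 4.12 (cv2) and the standard library are available. Lean on these libraries where they do the work, as an engineer would, in place of code of your own. Each camera call takes 0.05 s, during which the arm holds its last target.

## Working session

There is one attempt and no reset: what is moved stays moved. The work goes in short steps, Python scripts to look and compute and a shell command to move; the robot and the scene stay as the last step left them, time stands still between calls to the robot, and variables do not carry over. Pictures are saved under pics/ and viewed, and the job is handed in when it is done.

```bash
ls; mkdir -p pics; python3 - <<'E'
from rig import robot
import cv2
s=robot.get_state()
print(s['time'],s['eef_pos'],s['orientation'],s['gripper_width'],robot.tcp_to_tips)
for n in ("top","scene"):
    im=robot.snapshot(n); cv2.imwrite(f"pics/{n}0.png",im[:,:,::-1])
    p=robot.camera_params(n); print(n,p)
    for t in ("large_stud","small_stud","lever_post","pointer_tip","pickup_ring","side_case"):
        for r in robot.cut_out(t,n)[:2]: print(t,r['conf'],r['bbox'],r['mask'].sum())
E
```

```text
pics
0.0 [0.20828214 0.64174007 0.30199445] [ 0.11006511  0.69844598 -0.11094493  0.69839109] 0.09461046837376301 0.0972
top {'fov_y': 51.15859990111099, 'cx': 272.6314129916697, 'cy': 205.9057669842504, 'dist_coeffs': array([-0.01105805,  0.        ,  0.        ,  0.        ,  0.        ]), 'R': array([[ 0.00420512, -0.99980214, -0.01944213],
       [-0.99756206, -0.00283978, -0.06972717],
       [ 0.06965816,  0.01968794, -0.99737662]]), 't': array([0.03709137, 0.60194247, 1.24484267])}
lever_post 0.86 [237.8, 200.6, 285.5, 281.0] 1834
pointer_tip 0.76 [232.4, 194.8, 289.8, 283.7] 1901
pickup_ring 0.97 [236.3, 199.0, 287.0, 275.7] 1730
side_case 0.59 [212.6, 195.9, 307.3, 281.6] 4906
scene {'fov_y': 52.582436994705986, 'cx': 274.2496129943133, 'cy': 212.6959610968617, 'dist_coeffs': array([-0.09303426,  0.        ,  0.        ,  0.        ,  0.        ]), 'R': array([[ 0.52041628,  0.85368464,  0.01973414],
       [ 0.67691917, -0.39835008, -0.61894882],
       [-0.52052601,  0.33546946, -0.78518337]]), 't': array([-0.30974862, -0.35533471,  1.5199467 ])}
lever_post 0.73 [251.3, 164.7, 303.7, 217.6] 1437
lever_post 0.41 [328.5, 169.2, 335.8, 182.2] 95
pointer_tip 0.62 [251.5, 166.4, 301.8, 215.0] 1404
pickup_ring 0.68 [249.0, 166.5, 302.9, 222.8] 1374
side_case 0.73 [226.6, 160.0, 316.0, 224.3] 3866
```

```bash
python3 - <<'E'
import cv2
a=cv2.imread("pics/top0.png");b=cv2.imread("pics/scene0.png")
cv2.imwrite("pics/top0z.png",cv2.resize(a[170:310,180:340],None,fx=4,fy=4,interpolation=cv2.INTER_CUBIC))
cv2.imwrite("pics/scene0z.png",cv2.resize(b[130:250,200:350],None,fx=5,fy=5,interpolation=cv2.INTER_CUBIC))
E
```

```text
(no output)
```

View pics/top0.png

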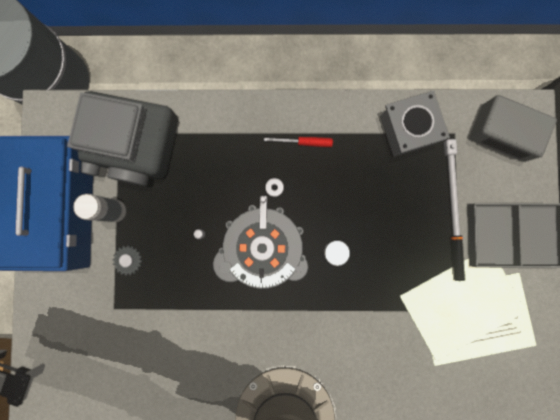

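View pics/top0z.png

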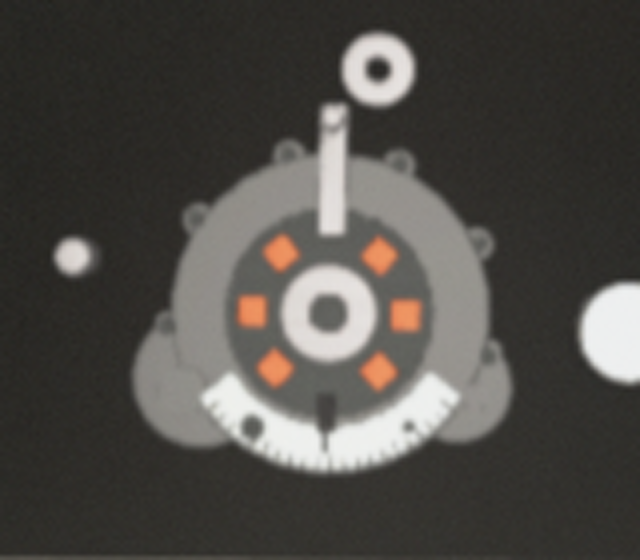

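View pics/scene0.png

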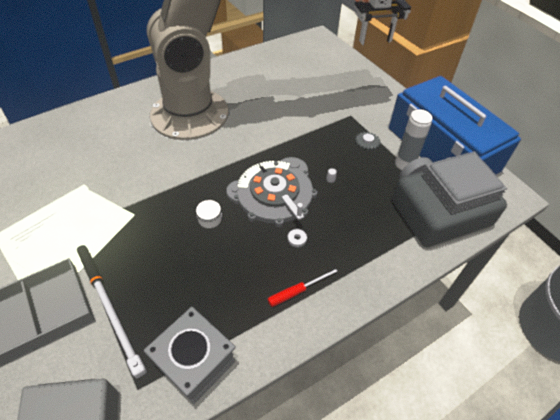

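View pics/scene0z.png

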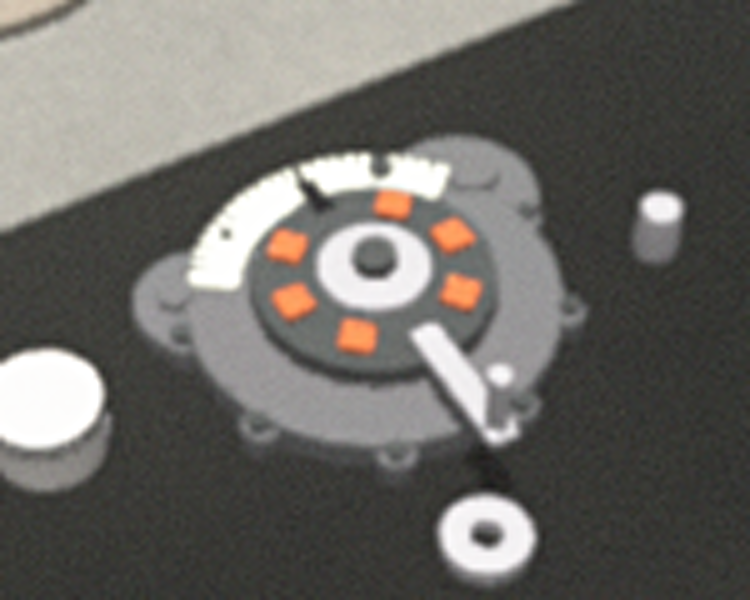

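The top view shows the large stud at about (243,276.5), on image left (+y), and the small stud at (282,276.5). The pointer is near (261,283) and the post near (263,199). So the post has to be pushed towards −y from its +y side. Next I'll measure these positions.

```bash
cat > h.py <<'E'
import numpy as np, cv2
def K(p):
    f=210/np.tan(np.radians(p['fov_y']/2)); return np.array([[f,0,p['cx']],[0,f,p['cy']],[0,0,1.]])
def back(p,uv,z):
    n=cv2.undistortPoints(np.array([[uv]],float),K(p),p['dist_coeffs'])[0,0]
    R=np.array(p['R']);t=np.array(p['t']); d=R.T@np.array([n[0],n[1],1]); c=-R.T@t
    return c+d*(z-c[2])/d[2]
def proj(p,X):
    return cv2.projectPoints(np.array([X],float),cv2.Rodrigues(np.array(p['R']))[0],np.array(p['t']),K(p),p['dist_coeffs'])[0].ravel()
E
python3 - <<'E'
from rig import robot
from h import *
from scipy.spatial.transform import Rotation as Ro
p=robot.camera_params("top")
im=cv2.imread("pics/top0.png")
def q(x,y): return (180+(x+.5)/4-.5,170+(y+.5)/4-.5)
for n,uv,z in (("hub",q(328,313),.045),("case",q(331,312),.025),("lstud",q(252,427),.034),("sstud",q(408,427),.034),("tip",q(325,450),.043),("posttop",q(333,118),.092),("leverend",q(334,104),.05),("bearing",q(378,69),.015)):
    print(n,back(p,uv,z).round(4))
# orange centroids
hsv=cv2.cvtColor(im,cv2.COLOR_BGR2HSV); m=((hsv[...,0]<18)&(hsv[...,1]>120)&(hsv[...,2]>120)).astype(np.uint8)
n,l,st,c=cv2.connectedComponentsWithStats(m[215:285,220:310])
P=[back(p,c[i]+[220,215],.036) for i in range(1,n) if st[i,4]>8]
print(np.array(P).round(4),np.mean(P,0))
ps=robot.camera_params("scene")
def qs(x,y): return (200+(x+.5)/5-.5,130+(y+.5)/5-.5)
for n,uv,z in (("lstud",qs(380,167),.034),("sstud",qs(226,234),.034),("posttop",qs(500,374),.092),("tip",qs(298,172),.043),("hub",qs(375,250),.045)):
    print('scene',n,back(ps,uv,z).round(4))
s=robot.get_state();print(Ro.from_quat(s['orientation']).as_matrix().round(3))
w=robot.snapshot("wrist");cv2.imwrite("pics/w0.png",w[:,:,::-1]);pw=robot.camera_params("wrist");print(pw, -pw['R'].T@pw['t'])
E
```

```text
hub [0.4816 0.0692 0.045 ]
case [0.4818 0.068  0.025 ]
lstud [0.4007 0.1231 0.034 ]
sstud [0.4014 0.0127 0.034 ]
tip [0.3859 0.0709 0.043 ]
posttop [0.6153 0.0645 0.092 ]
leverend [0.6289 0.0656 0.05  ]
bearing [0.6578 0.0352 0.015 ]
[[0.5239 0.1035 0.036 ]
 [0.5226 0.0335 0.036 ]
 [0.4828 0.1235 0.036 ]
 [0.4807 0.015  0.036 ]
 [0.4419 0.107  0.036 ]
 [0.4411 0.0342 0.036 ]] [0.48215889 0.06947038 0.036     ]
scene lstud [0.3993 0.1236 0.034 ]
scene sstud [0.4009 0.013  0.034 ]
scene posttop [0.6149 0.0662 0.092 ]
scene tip [0.385  0.0727 0.043 ]
scene hub [0.4664 0.0787 0.045 ]
[[-0.     0.309  0.951]
 [-0.     0.951 -0.309]
 [-1.    -0.    -0.   ]]
{'fov_y': 59.89888573326426, 'cx': 280.37055205797986, 'cy': 206.8167935746266, 'dist_coeffs': array([0.0232742, 0.       , 0.       , 0.       , 0.       ]), 'R': array([[ 3.08722554e-01,  9.51152007e-01, -4.94340229e-04],
       [ 9.20802330e-01, -2.98741409e-01,  2.50752150e-01],
       [ 2.38355730e-01, -7.78680338e-02, -9.68051194e-01]]), 't': array([-0.67378348, -0.02542298,  0.39097321])} [0.13823099 0.66371993 0.38452387]
```

View pics/w0.png

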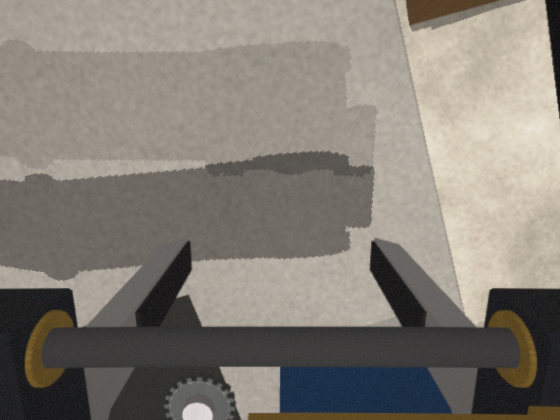

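```bash
python3 -m crank '[[[-0.2,-1.6,2.36,0,0,0,0],[-0.2,-1.6,2.36,0,0,0,0],[-0.2,-1.6,2.36,0,0,0,0],[-0.2,-1.6,2.36,0,0,0,0],[-0.2,-1.6,2.36,0,0,0,0],[0,-1.6,2.36,0,0,0,0],[0,-1.6,2.36,0,0,0,0],[0,-1.6,2.36,0,0,0,0],[0,-1.6,2.36,0,0,0,0],[0,-1.6,2.36,0,0,0,0],[0,-1.6,2.36,0,0,0,0],[0,-1.6,2.36,0,0,0,0]]]'
python3 -m crank '[[[0,-1.6,2.36,0,0,0,0],[0,-1.6,2.36,0,0,0,0],[0,-1.6,2.36,0,0,0,0],[0,-1.6,2.36,0,0,0,0],[0,-1.6,2.36,0,0,0,0],[0,-1.6,2.36,0,0,0,0],[0,-1.6,2.36,0,0,0,0],[0,-1.6,2.36,0,0,0,0],[0,-1.4,2.0,0,0,0,0],[0,-1.0,1.5,0,0,0,0],[0,0,0,0,0,0,0],[0,0,0,0,0,0,0]]]'
python3 - <<'E'
from rig import robot
from h import *
s=robot.get_state();p=np.array(s['eef_pos']);print(p,s['orientation'],s['ft_force'],s['gripper_width'],s['time'])
from scipy.spatial.transform import Rotation as Ro
R=Ro.from_quat(s['orientation']).as_matrix()
print(R.round(3)); print(R.T@(np.array([.6276,.0983,.159])-p)*100)
for n in("wrist","top"):
  w=robot.snapshot(n);cv2.imwrite(f"pics/{n}1.png",w[:,:,::-1])
E
```

```text
time: 1.75
eef_pos: [0.4192, 0.3708, 0.3129]
orientation: [0.111, 0.698, -0.11, 0.698]
ft_force: [0.7, 0.0, 0.7]
gripper_width: 0.0174
time: 2.75
eef_pos: [0.5847, 0.1575, 0.3126]
orientation: [0.111, 0.698, -0.111, 0.698]
ft_force: [0.5, 0.6, 0.2]
gripper_width: 0.0004
[0.58471033 0.15748207 0.31257487] [ 0.1110722   0.69833853 -0.11125071  0.69829044] [0.525226   0.57312075 0.15421903] 0.00043943854502338374 2.75
[[-0.     0.311  0.951]
 [-0.     0.951 -0.311]
 [-1.    -0.    -0.   ]]
[15.35844006 -4.2899559   5.9150154 ]
```

View pics/wrist1.png

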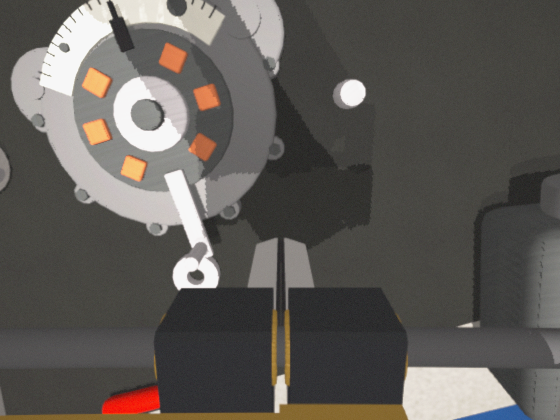

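View pics/top1.png

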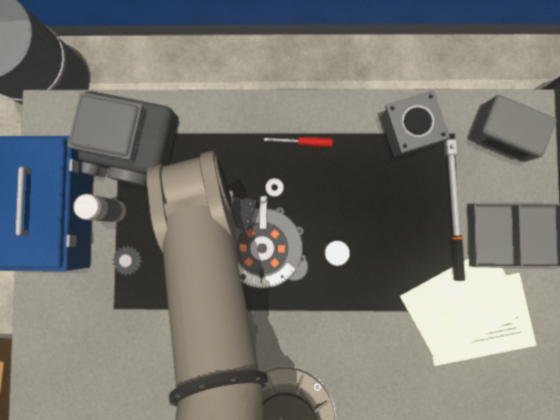

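The wrist view shows the large stud at about (177,5), the tip at (111,4) and the hub at (148,115). The post stands at the lever's end near (200,255), with the bearing beyond it. I'll cross-check these against the top view, then move into place beside the post.

```bash
python3 - <<'E'
from rig import robot
from h import *
p=robot.camera_params("wrist")
for n,uv,z in (("lstud",(177,5),.034),("sstud",(64,47),.034),("tip",(111,4),.043),("hub",(149,115),.045),("posttop",(202,249),.092),("postbase",(196,263),.05)): print(n,back(p,uv,z).round(4))
c=[.4818,.069,0]
print(proj(p,[.6168,.065,.092]),proj(p,[.6168,.065,.05]))
E
python3 -m crank '[[[0,0,2.0,0,0,0,0],[0,0,2.4,0,0,0,0],[0,-1.0,1.5,0,0,0,0],[1.5,-1.0,0,0,0,0,0],[2.0,-1.0,0,0,0,0,0],[2.0,-0.5,0,0,0,0,0],[2.0,0,0,0,0,0,0],[2.0,0,0,0,0,0,0],[2.0,0,0,0,0,0,0],[2.0,0,0,0,0,0,0],[1.5,0,0,0,0,0,0],[0,0,0,0,0,0,0]]]'
python3 - <<'E'
from rig import robot
from h import *
s=robot.get_state();p=np.array(s['eef_pos']);print(p,s['orientation'],s['ft_force'],s['gripper_width'],s['time'])
for n in("wrist","scene"):
  w=robot.snapshot(n);cv2.imwrite(f"pics/{n}2.png",w[:,:,::-1])
cv2.imwrite("pics/scene2z.png",cv2.resize(w[130:250,200:350,::-1],None,fx=5,fy=5,interpolation=cv2.INTER_CUBIC))
E
```

```text
lstud [0.3984 0.1217 0.034 ]
sstud [0.3995 0.0113 0.034 ]
tip [0.3835 0.0694 0.043 ]
hub [0.4788 0.0641 0.045 ]
posttop [0.6035 0.0789 0.092 ]
postbase [0.6282 0.0536 0.05  ]
[192.70806516 266.83865906] [202.47982521 249.69902894]
time: 3.85
eef_pos: [0.6279, 0.108, 0.1598]
orientation: [0.109, 0.7, -0.11, 0.697]
ft_force: [-0.5, -0.1, -0.5]
gripper_width: 0.0005
[0.62785879 0.10804087 0.15978263] [ 0.10934261  0.69996048 -0.11035251  0.69708094] [-0.45286838 -0.12142888 -0.4898704 ] 0.0004861710076066213 3.85
```

View pics/wrist2.png

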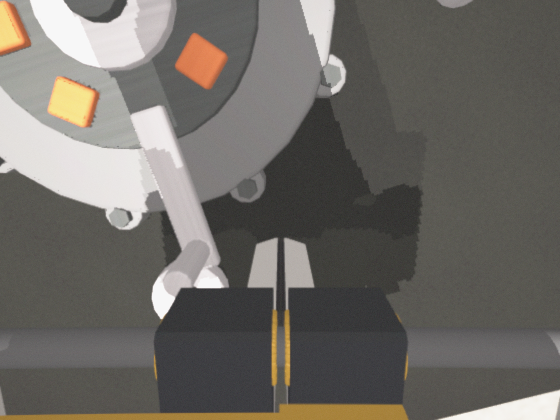

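View pics/scene2z.png

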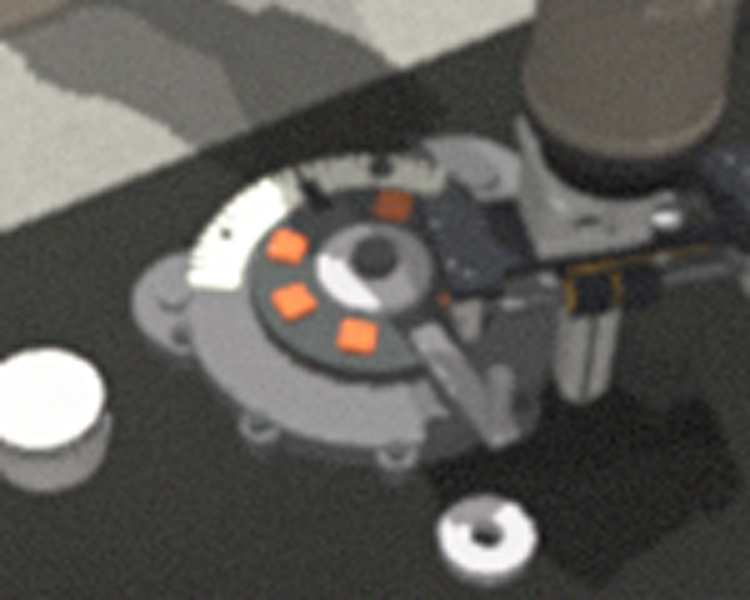

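```bash
python3 -m crank '[[[0,-0.4,0.5,0,0,0,0],[0,-0.6,0,0,0,0,0],[0,-0.5,0,0,0,0,0],[0,-0.3,0,0,0,0,0],[0,-0.2,0,0,0,0,0],[0,-0.2,0,0,0,0,0],[0,-0.2,0,0,0,0,0],[0,-0.2,0,0,0,0,0],[0,-0.2,0,0,0,0,0],[0,-0.2,0,0,0,0,0],[0,-0.2,0,0,0,0,0],[0,-0.2,0,0,0,0,0]]]'
python3 - <<'E'
from rig import robot
from h import *
s=robot.get_state();p=np.array(s['eef_pos']);print(p,s['ft_force'],s['time'])
for n in("wrist","scene"):
  w=robot.snapshot(n);cv2.imwrite(f"pics/{n}3.png",w[:,:,::-1])
cv2.imwrite("pics/scene3z.png",cv2.resize(w[130:250,200:350,::-1],None,fx=5,fy=5,interpolation=cv2.INTER_CUBIC))
E
```

```text
time: 4.95
eef_pos: [0.6243, 0.0731, 0.1629]
orientation: [0.111, 0.698, -0.11, 0.699]
ft_force: [3.3, 2.9, 0.8]
gripper_width: 0.0006
[0.62430036 0.07307152 0.16289864] [3.33486517 2.87093266 0.77817099] 4.95
```

View pics/scene3z.png

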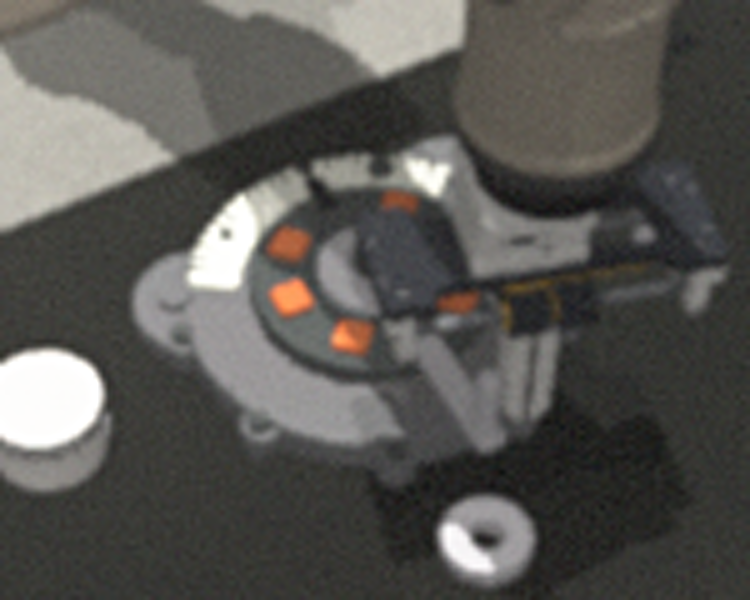

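View pics/wrist3.png

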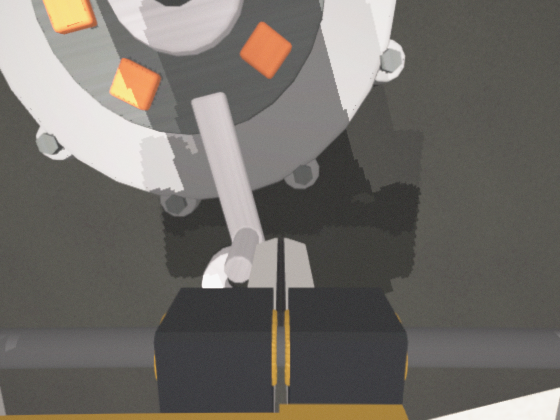

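Contact was where I expected it: the post has moved about 10 mm and the tip is now near (316,180) in the zoomed scene view. I'll push on along the chord.

```bash
python3 -m crank '[[[0,-0.4,0,0,0,0,0],[0,-0.4,0,0,0,0,0],[0,-0.4,0,0,0,0,0],[0,-0.4,0,0,0,0,0],[0,-0.4,0,0,0,0,0],[0,-0.4,0,0,0,0,0],[0,-0.4,0,0,0,0,0],[0,-0.4,0,0,0,0,0],[0,-0.4,0,0,0,0,0],[0,-0.4,0,0,0,0,0],[0,-0.4,0,0,0,0,0],[0,-0.2,0,0,0,0,0]]]'
python3 -m crank '[[[0,-0.3,0,0,0,0,0],[0,-0.2,0,0,0,0,0],[0,-0.2,0,0,0,0,0],[0,0,0,0,0,0,0],[0,0,0,0,0,0,0]]]'
cat > look.py <<'E'
import sys
from rig import robot
from h import *
i=sys.argv[1]
s=robot.get_state();p=np.array(s['eef_pos']);print(p,s['ft_force'],s['time'])
for n in("wrist","top","scene"):
  w=robot.snapshot(n);cv2.imwrite(f"pics/{n}{i}.png",w[:,:,::-1])
  if n=="top": t=w
cv2.imwrite(f"pics/scene{i}z.png",cv2.resize(w[150:190,230:305,::-1],None,fx=10,fy=10,interpolation=cv2.INTER_CUBIC))
cv2.imwrite(f"pics/top{i}z.png",cv2.resize(t[185:295,210:320,::-1],None,fx=5,fy=5,interpolation=cv2.INTER_CUBIC))
E
python3 look.py 4
```

```text
time: 6.05
eef_pos: [0.6094, 0.0285, 0.1626]
orientation: [0.111, 0.699, -0.111, 0.698]
ft_force: [2.2, 2.5, 1.0]
gripper_width: 0.0003
time: 6.47
eef_pos: [0.6074, 0.0222, 0.1626]
orientation: [0.11, 0.699, -0.111, 0.698]
ft_force: [-0.8, 0.5, -0.2]
gripper_width: 0.0004
[0.60743537 0.02221715 0.16258826] [-0.78670715  0.45971674 -0.22539579] 6.4667
```

View pics/scene4z.png

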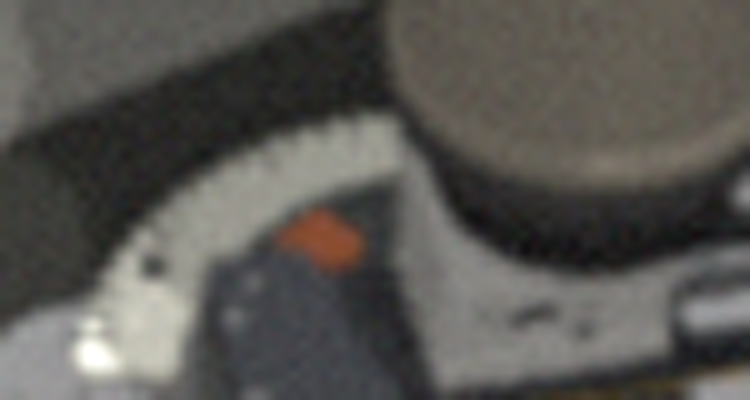

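View pics/wrist4.png

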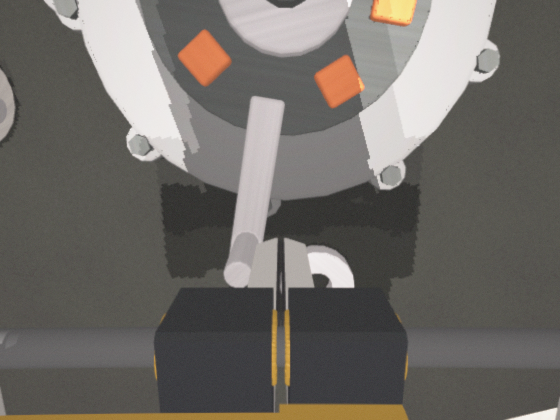

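View pics/top4z.png

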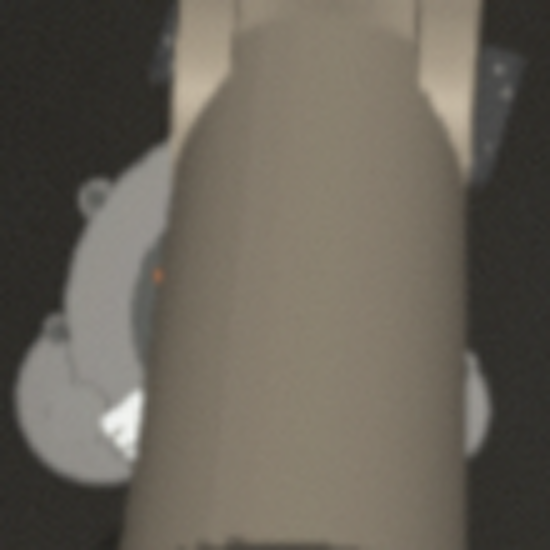

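```bash
python3 - <<'E'
from rig import robot
from h import *
p=robot.camera_params("wrist")
C=np.array([.4818,.069])
for n,uv,z in (("posttop",(238,272),.092),("postbase",(246,240),.05),("inner",(267,101),.05)):
    b=back(p,uv,z)[:2]-C; print(n,b.round(4),np.hypot(*b),np.arctan2(b[1],b[0]))
# prediction from the tool
s=robot.get_state();e=np.array(s['eef_pos'])[:2];y=np.array([.309,.951]);z=np.array([.951,-.309])
from scipy.optimize import brentq
f=lambda t:(C+.135*np.array([np.cos(t),np.sin(t)])-e)@y+.0195
t=brentq(f,-1,.3);print("tool theta",t,"z off",(C+.135*np.array([np.cos(t),np.sin(t)])-e)@z)
ft=lambda t,g:(C+.135*np.array([np.cos(g),np.sin(g)])-C-.135*np.array([np.cos(t),np.sin(t)]))@y
print("to -.588:",ft(t,-.588), "mm/rad", )
for g in(-.6,-.588,-.45):print(g,proj(p,[*(C+.135*np.array([np.cos(g),np.sin(g)])),.092]))
E
```

```text
posttop [ 0.1163 -0.065 ] 0.13323952180989346 -0.5094095438386241
postbase [ 0.116  -0.0651] 0.1330386498425303 -0.5116255637262641
inner [ 0.0483 -0.0299] 0.056806507055210176 -0.5551823688402656
tool theta -0.5009931816356472 z off -0.001461937067072365
to -.588: -0.011431426323510303 mm/rad
-0.6 [210.86560953 269.59368098]
-0.588 [214.36068165 270.50702987]
-0.45 [254.83342571 278.19318725]
```

```bash
python3 -m crank '[[[0,-0.2,0,0,0,0,0],[0,-0.2,0,0,0,0,0],[0,-0.2,0,0,0,0,0],[0,-0.2,0,0,0,0,0],[0,0,0,0,0,0,0],[0,0,0,0,0,0,0],[0,0.5,0,0,0,0,0],[0,1.0,0,0,0,0,0],[-1.0,1.5,0,0,0,0,0],[-2.0,1.0,0,0,0,0,0],[-3.0,0,0,0,0,0,0],[-3.0,0,0,0,0,0,0]]]'
python3 -m crank '[[[-3.0,2,0,0,0,0,0],[-3,3,0,0,0,0,0],[0,3,0,0,0,0,0],[0,3,0,0,0,0,0],[0,3,0,0,0,0,0],[0,3,0,0,0,0,0],[0,3,0,0,0,0,0],[0,0,0,0,0,0,0],[0,0,0,0,0,0,0]]]'
python3 look.py 5
```

```text
time: 7.62
eef_pos: [0.6175, 0.0546, 0.2532]
orientation: [0.11, 0.699, -0.11, 0.698]
ft_force: [0.1, 0.8, 0.3]
gripper_width: 0.0001
time: 8.37
eef_pos: [0.6789, 0.2457, 0.3113]
orientation: [0.109, 0.699, -0.109, 0.698]
ft_force: [-0.5, -0.0, 0.4]
gripper_width: 0.0003
[0.67885723 0.24565669 0.31134483] [-0.46963587 -0.01834742  0.35114815] 8.3667
```

View pics/scene5z.png

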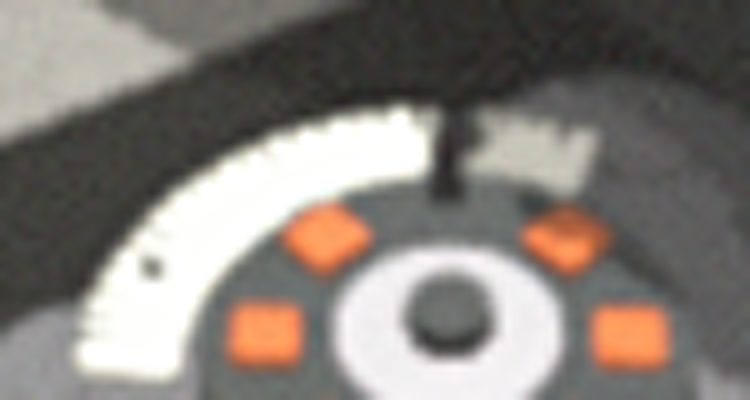

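View pics/wrist5.png

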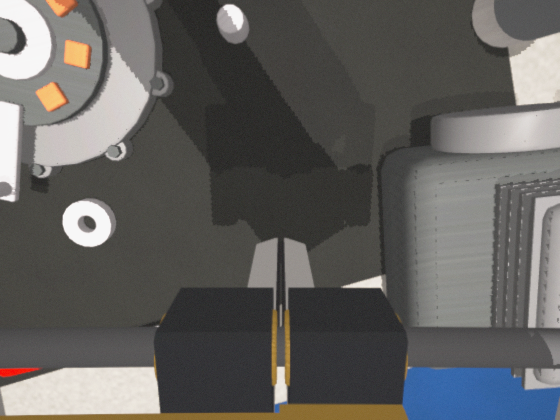

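View pics/top5z.png

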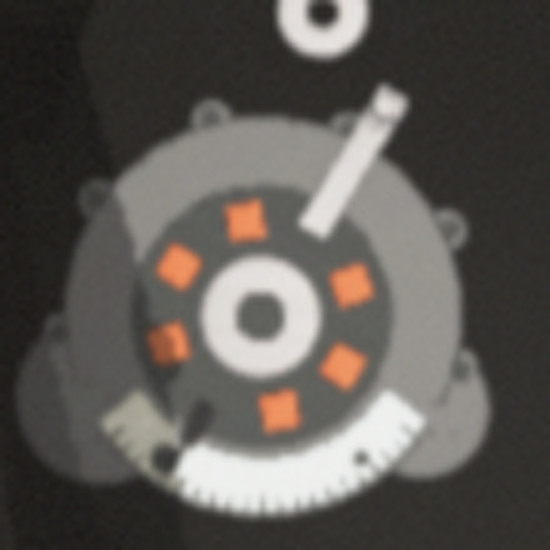

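```bash
cat > ang.py <<'E'
import sys
from rig import robot
from h import *
def mags(name,cam,z=.036):
    p=robot.camera_params(cam); im=cv2.imread(name)
    P0=proj(p,[.482,.069,.036]); hsv=cv2.cvtColor(im,cv2.COLOR_BGR2HSV).astype(int)
    m=((hsv[...,0]<18)&(hsv[...,1]>110)&(hsv[...,2]>70)).astype(np.uint8)
    yy,xx=np.mgrid[:420,:560]; m[np.hypot(xx-P0[0],yy-P0[1])>32]=0
    n,l,st,c=cv2.connectedComponentsWithStats(m)
    w=im[...,2].astype(float)
    return np.array([back(p,c[i],z)[:2] for i in range(1,n) if st[i,4]>8])
def angle(P):
    C=P.mean(0); a=np.degrees(np.arctan2(*(P-C).T[::-1]))
    return C,a
if __name__=="__main__":
    for cam in("top","scene"):
        C0,a0=angle(mags(f"pics/{cam}0.png",cam)); C1,a1=angle(mags(f"pics/{cam}{sys.argv[1]}.png",cam))
        print(cam,C0,np.sort(a0).round(1),C1,np.sort(a1).round(1))
        best=min(((lambda d:(np.std(d),d.mean(),np.median(d)))(np.array([min(((x-y-g+180)%360-180 for y in a0),key=abs) for x in a1])+g) for g in range(-60,10)),key=lambda t:abs(t[1]+32)) if len(a0)==6 else None
        print("delta deg",best)
E
python3 ang.py 5
python3 - <<'E'
from rig import robot
from h import *
for cam,st in(("scene",None),("top",None)):
    p=robot.camera_params(cam)
    for S in([.4000,.1233],):
        print(cam,"stud top",proj(p,[*S,.034]),"tip if on stud",proj(p,[*S,.045]))
E
```

```text
top [0.48202499 0.06919273] [-139.1  -91.9  -41.8   39.    89.6  136.2] [0.48215073 0.06879518] [-168.6 -121.6  -71.1    9.7   59.9  107.5]
delta deg (np.float64(0.3598770978603241), np.float64(-29.373597694687177), np.float64(-29.387529376080252))
scene [0.47224074 0.07457213] [-139.8  -92.1  -41.9   39.4   88.9  136.7] [0.47228164 0.07424483] [-168.2 -121.9  -70.9    9.5   59.6  107. ]
delta deg (np.float64(0.5237038396465099), np.float64(-29.355513681283536), np.float64(-29.536515509206737))
scene stud top [275.64128672 163.17382106] tip if on stud [275.72014605 160.66273539]
top stud top [242.54067643 276.64133705] tip if on stud [242.19622007 276.99842992]
```

Both cameras agree that the ring has turned −29.4°, which puts the lever at about −30.7°. The stud needs about −33.5°, so roughly 6.5 mm more at the post. The fingertips taper, so the contact offset is nearer 16 mm than the 19.5 mm I assumed. I'll go back for a second push.

```bash
python3 - <<'E'
from rig import robot
from h import *
from scipy.spatial.transform import Rotation as Ro
s=robot.get_state();e=np.array(s['eef_pos']);R=Ro.from_quat(s['orientation']).as_matrix()
prev=np.array([.6049,.0146,.1626]); y=np.array([.309,.951,0])
print("to prev end+2.5cm",R.T@(prev+.025*y-e)*100)
E
python3 -m crank '[[[0,-3,0,0,0,0,0],[0,-3,0,0,0,0,0],[0,-3,0,0,0,0,0],[0,-3,0,0,0,0,0],[0,-3,0,0,0,0,0],[0,-2,0,0,0,0,0],[0,-0.5,0,0,0,0,0],[0,0,0,0,0,0,0]]]'
python3 - <<'E'
from rig import robot
from h import *
from scipy.spatial.transform import Rotation as Ro
s=robot.get_state();e=np.array(s['eef_pos']);R=Ro.from_quat(s['orientation']).as_matrix()
prev=np.array([.6049,.0146,.1626]); y=np.array([.309,.951,0])
print(e,"to prev end+2.5cm",R.T@(prev+.025*y-e)*100)
E
```

```text
to prev end+2.5cm [ 14.97134632 -21.398085    -0.02493455]
time: 9.18
eef_pos: [0.6247, 0.0736, 0.3129]
orientation: [0.112, 0.698, -0.112, 0.698]
ft_force: [0.5, 0.8, 0.0]
gripper_width: 0.0004
[0.62468066 0.07359318 0.31293004] to prev end+2.5cm [15.03151778 -3.7280089  -0.05676438]
```

Next I'll descend 15 cm in this place, then approach slowly.

```bash
python3 -m crank '[[[2,0,0,0,0,0,0],[3,0,0,0,0,0,0],[3,0,0,0,0,0,0],[3,0,0,0,0,0,0],[2.5,0,0,0,0,0,0],[1.5,0,0,0,0,0,0],[0,-1.5,0,0,0,0,0],[0,-1.2,0,0,0,0,0],[0,-1.0,0,0,0,0,0],[0,-0.9,0,0,0,0,0],[0,-0.5,0,0,0,0,0],[0,0,0,0,0,0,0]]]'
python3 - <<'E'
from rig import robot
from h import *
from scipy.spatial.transform import Rotation as Ro
s=robot.get_state();e=np.array(s['eef_pos']);R=Ro.from_quat(s['orientation']).as_matrix()
prev=np.array([.6049,.0146,.1626])
print(e,s['ft_force'],"to prev end",R.T@(prev-e)*100)
E
```

```text
time: 10.18
eef_pos: [0.6093, 0.0261, 0.1631]
orientation: [0.111, 0.698, -0.111, 0.699]
ft_force: [0.0, -1.0, 0.4]
gripper_width: 0.0007
[0.60932921 0.02607572 0.16311606] [ 0.00929837 -1.02846686  0.38713971] to prev end [ 0.05098826 -1.22840848 -0.06463408]
```

```bash
python3 -m crank '[[[0,-0.3,0,0,0,0,0],[0,-0.3,0,0,0,0,0],[0,-0.2,0,0,0,0,0],[0,-0.2,0,0,0,0,0],[0,-0.2,0,0,0,0,0],[0,-0.2,0,0,0,0,0],[0,-0.2,0,0,0,0,0],[0,-0.2,0,0,0,0,0],[0,0,0,0,0,0,0],[0,0,0,0,0,0,0],[0,0,0,0,0,0,0]]]'
python3 -m crank '[[[0,0.5,0,0,0,0,0],[0,1.0,0,0,0,0,0],[-1.0,1.5,0,0,0,0,0],[-2.0,1.0,0,0,0,0,0],[-3.0,0,0,0,0,0,0],[-3.0,0,0,0,0,0,0],[-3.0,2,0,0,0,0,0],[-3,3,0,0,0,0,0],[0,3,0,0,0,0,0],[0,3,0,0,0,0,0],[0,3,0,0,0,0,0],[0,3,0,0,0,0,0]]]'
python3 -m crank '[[[0,3,0,0,0,0,0],[0,3,0,0,0,0,0],[0,0,0,0,0,0,0],[0,0,0,0,0,0,0]]]'
python3 look.py 6; python3 ang.py 6
```

```text
time: 11.1
eef_pos: [0.6038, 0.0105, 0.1621]
orientation: [0.11, 0.698, -0.111, 0.698]
ft_force: [-0.4, 1.4, 0.8]
gripper_width: 0.0004
time: 12.1
eef_pos: [0.6687, 0.2124, 0.3119]
orientation: [0.11, 0.698, -0.11, 0.699]
ft_force: [0.8, -0.3, 0.5]
gripper_width: 0.0004
time: 12.43
eef_pos: [0.6866, 0.2699, 0.3107]
orientation: [0.109, 0.699, -0.109, 0.698]
ft_force: [0.3, -1.4, 0.6]
gripper_width: 0.0005
[0.68660408 0.26989412 0.31067173] [ 0.2904622  -1.4017633   0.62759825] 12.4333
top [0.48202499 0.06919273] [-139.1  -91.9  -41.8   39.    89.6  136.2] [0.48216133 0.06889166] [-170.6 -123.   -73.1    7.3   58.1  105.3]
delta deg (np.float64(0.2437061980727497), np.float64(-31.33613597409519), np.float64(-31.401453283807044))
scene [0.47224074 0.07457213] [-139.8  -92.1  -41.9   39.4   88.9  136.7] [0.47189715 0.07470805] [-169.9 -123.7  -72.9    7.5   58.3  105.1]
delta deg (np.float64(0.6433109988249279), np.float64(-31.144010206282502), np.float64(-31.295510628721786))
```

View pics/scene6z.png

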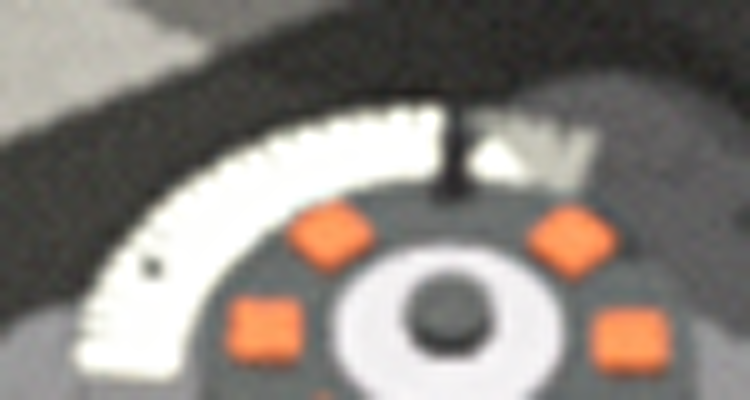

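View pics/top6z.png

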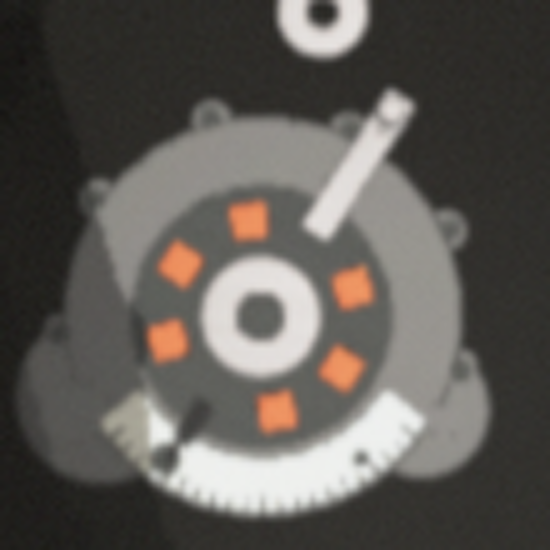

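The lever is now at about −32.6°, and the tip looks to be within about 2 mm of the stud's middle. I'll take a closer wrist view of the scale to confirm.

```bash
python3 -m crank '[[[0,-1.5,-1.4,0,0,0,0],[0,-1.5,-1.4,0,0,0,0],[0,-1.5,-1.4,0,0,0,0],[0,-1.5,-1.4,0,0,0,0],[0,-1.5,-1.4,0,0,0,0],[0,-1.5,-1.4,0,0,0,0],[0,-1.5,-1.4,0,0,0,0],[0,-1.5,-1.4,0,0,0,0],[0,-1.5,-1.4,0,0,0,0],[0,-1.5,-1.4,0,0,0,0],[0,0,0,0,0,0,0],[0,0,0,0,0,0,0]]]'
python3 look.py 7
python3 - <<'E'
from rig import robot
from h import *
p=robot.camera_params("wrist")
u=proj(p,[.400,.1233,.034]);print(u)
im=cv2.imread("pics/wrist7.png");x,y=int(u[0]),int(u[1]);x0=max(0,x-60);y0=max(0,y-50);print(x0,y0)
cv2.imwrite("pics/w7z.png",cv2.resize(im[y0:y0+100,x0:x0+120],None,fx=6,fy=6,interpolation=cv2.INTER_CUBIC))
E
```

```text
time: 13.58
eef_pos: [0.5071, 0.1663, 0.3124]
orientation: [0.111, 0.698, -0.111, 0.699]
ft_force: [0.6, 0.7, 0.5]
gripper_width: 0.0002
[0.50714602 0.16634187 0.31241111] [0.58439976 0.72152797 0.54742851] 13.5833
[201.35429075  94.69445072]
141 44
```

View pics/wrist7.png

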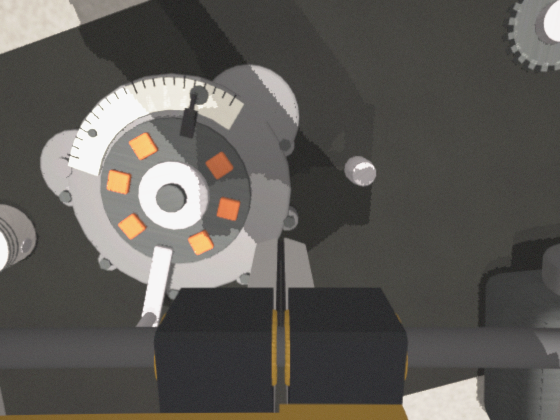

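View pics/w7z.png

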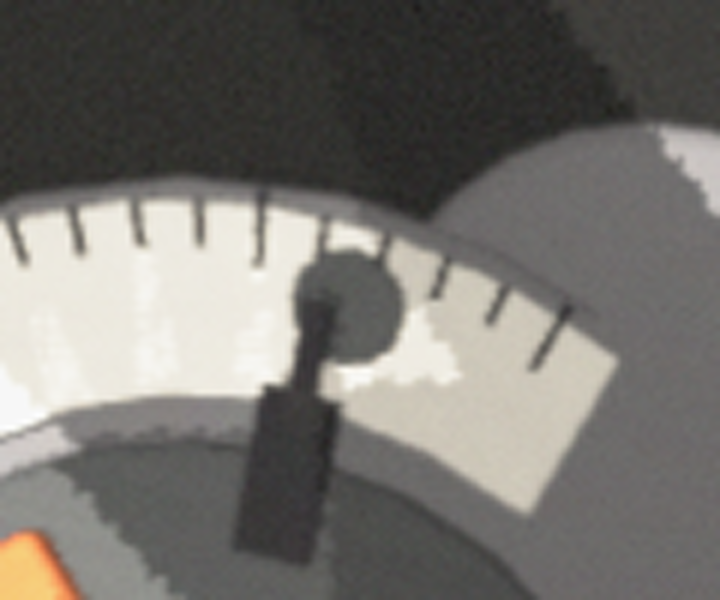

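```bash
python3 - <<'E'
from rig import robot
from h import *
p=robot.camera_params("wrist")
q=lambda x,y:(141+(x+.5)/6-.5,44+(y+.5)/6-.5)
S=back(p,q(350,306),.034)
for zt in(.043,.045):
    T=back(p,q(320,292),zt); print(S,T,(T-S)[:2]*1000)
C=[.482,.069]
E
```

```text
[0.39920584 0.12115692 0.034     ] [0.39687593 0.11925384 0.043     ] [-2.32991131 -1.90307629]
[0.39920584 0.12115692 0.034     ] [0.39710987 0.11965284 0.045     ] [-2.09597195 -1.504078  ]
```

The close view shows the tip at zoomed (320,292) and the stud's centre at (350,306). The error is about 2–2.6 mm short along the arc. That's inside tolerance, but there's plenty of time, so I'll give one small push of about 2.7 mm at the post.

```bash
python3 -m crank '[[[0,-0.8,1.4,0,0,0,0],[0,-0.8,1.4,0,0,0,0],[0,-0.8,1.4,0,0,0,0],[0,-0.8,1.4,0,0,0,0],[0,-0.8,1.4,0,0,0,0],[0,-0.8,1.4,0,0,0,0],[0,-0.8,1.4,0,0,0,0],[0,-0.8,1.4,0,0,0,0],[0,-0.8,1.4,0,0,0,0],[0,-0.8,1.4,0,0,0,0],[0,0,0,0,0,0,0],[0,0,0,0,0,0,0]]]'
python3 -m crank '[[[2,0,0,0,0,0,0],[3,0,0,0,0,0,0],[3,0,0,0,0,0,0],[3,0,0,0,0,0,0],[2.5,0,0,0,0,0,0],[1.5,0,0,0,0,0,0],[0,-0.7,0,0,0,0,0],[0,-0.7,0,0,0,0,0],[0,-0.5,0,0,0,0,0],[0,0,0,0,0,0,0],[0,0,0,0,0,0,0]]]'
python3 - <<'E'
from rig import robot
from h import *
from scipy.spatial.transform import Rotation as Ro
s=robot.get_state();e=np.array(s['eef_pos']);R=Ro.from_quat(s['orientation']).as_matrix()
print(e,s['ft_force'],"to prev end",R.T@(np.array([.6038,.0105,.1621])-e)*100)
E
```

```text
time: 14.73
eef_pos: [0.6165, 0.0475, 0.311]
orientation: [0.111, 0.699, -0.111, 0.698]
ft_force: [-0.4, 1.0, -0.8]
gripper_width: 0.0004
time: 15.65
eef_pos: [0.6105, 0.0296, 0.163]
orientation: [0.111, 0.698, -0.111, 0.699]
ft_force: [-0.5, 1.0, -0.0]
gripper_width: 0.0005
[0.61048459 0.02958016 0.1629713 ] [-0.45593359  0.97380214 -0.01701576] to prev end [ 0.08494055 -2.02131517 -0.04500248]
```

Total to push: 2.02 + 0.27 ≈ 2.3 cm.

```bash
python3 -m crank '[[[0,-0.4,0,0,0,0,0],[0,-0.4,0,0,0,0,0],[0,-0.4,0,0,0,0,0],[0,-0.3,0,0,0,0,0],[0,-0.2,0,0,0,0,0],[0,-0.2,0,0,0,0,0],[0,-0.2,0,0,0,0,0],[0,-0.2,0,0,0,0,0],[0,0,0,0,0,0,0],[0,0,0,0,0,0,0],[0,0,0,0,0,0,0]]]'
python3 -m crank '[[[0,0.5,0,0,0,0,0],[0,1.0,0,0,0,0,0],[-1.0,1.5,0,0,0,0,0],[-2.0,1.0,0,0,0,0,0],[-3.0,0,0,0,0,0,0],[-3.0,0,0,0,0,0,0],[-3.0,0,0,0,0,0,0],[-3,0,-1.4,0,0,0,0],[0,1,-2.5,0,0,0,0],[0,2,-3,0,0,0,0],[0,2,-3,0,0,0,0],[0,2,-3,0,0,0,0]]]'
python3 -m crank '[[[0,1.3,-1.1,0,0,0,0],[0,0,0,0,0,0,0],[0,0,0,0,0,0,0]]]'
python3 look.py 8
python3 - <<'E'
from rig import robot
from h import *
p=robot.camera_params("wrist")
u=proj(p,[.3992,.1212,.034]);print(u)
im=cv2.imread("pics/wrist8.png");x,y=int(u[0]),int(u[1]);x0=max(0,x-60);y0=max(0,y-50);print(x0,y0)
cv2.imwrite("pics/w8z.png",cv2.resize(im[y0:y0+100,x0:x0+120],None,fx=6,fy=6,interpolation=cv2.INTER_CUBIC))
E
```

```text
time: 16.57
eef_pos: [0.6029, 0.0082, 0.1616]
orientation: [0.11, 0.698, -0.11, 0.698]
ft_force: [-1.1, 1.5, -1.4]
gripper_width: 0.0002
time: 17.57
eef_pos: [0.5132, 0.1543, 0.312]
orientation: [0.111, 0.698, -0.11, 0.699]
ft_force: [1.2, 1.2, -0.2]
gripper_width: 0.0003
time: 17.82
eef_pos: [0.5076, 0.1698, 0.3119]
orientation: [0.11, 0.698, -0.109, 0.699]
ft_force: [-0.3, 0.4, -0.6]
gripper_width: 0.0003
[0.5075944  0.16983151 0.31188704] [-0.33269157  0.41560738 -0.55513637] 17.8167
[198.82643819  94.41440699]
138 44
```

View pics/w8z.png

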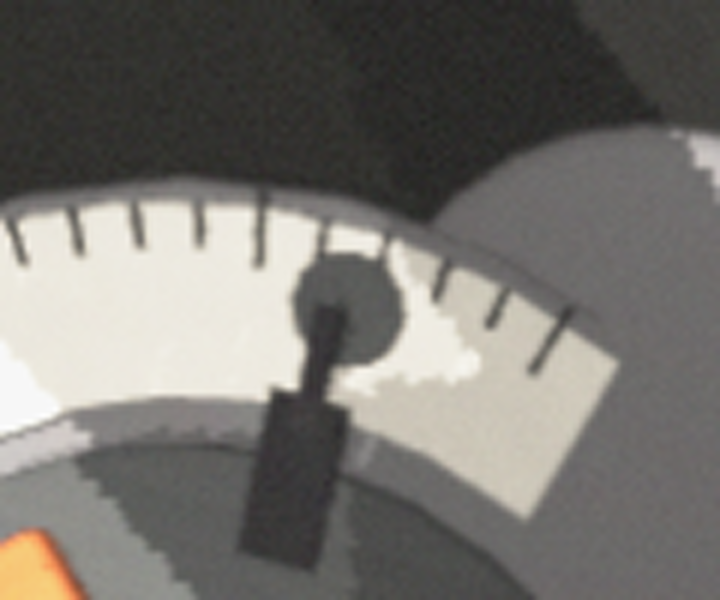

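View pics/scene8.png

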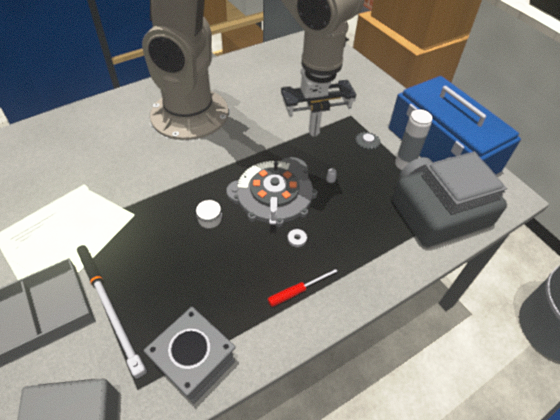

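```bash
python3 - <<'E'
from rig import robot
from h import *
p=robot.camera_params("wrist")
q=lambda x,y:(138+(x+.5)/6-.5,44+(y+.5)/6-.5)
S=back(p,q(349,309),.034)
for zt in(.043,.045):
    T=back(p,q(330,308),zt); print(S,T,(T-S)[:2]*1000)
E
python3 ang.py 8 | tail -4
```

```text
[0.39887193 0.11823082 0.034     ] [0.39883203 0.11730918 0.043     ] [-0.03990167 -0.92164052]
[0.39887193 0.11823082 0.034     ] [0.39905689 0.11772084 0.045     ] [ 0.1849645  -0.50997063]
top [0.48202499 0.06919273] [-139.1  -91.9  -41.8   39.    89.6  136.2] [0.47811405 0.04436379] [-142.3  -55.8   28.5  161.7]
delta deg (np.float64(21.504947534874244), np.float64(-33.51803131738193), np.float64(-32.22612719475107))
scene [0.47224074 0.07457213] [-139.8  -92.1  -41.9   39.4   88.9  136.7] [0.47234251 0.0742771 ] [-171.8 -124.4  -73.7    7.2   56.3  104.2]
delta deg (np.float64(0.27707991377714997), np.float64(-32.23327189515674), np.float64(-32.24140867199746))
```

The tip now measures within about 1 mm of the stud's centre, and the loose parts look unmoved. The robot is clear, so I'm handing the job in.

```bash
python3 -c "
from rig import robot
print(robot.finish_job(), robot.get_state()['time'])"
```

```text
the job is handed in; nothing more can be done
the job is handed in; nothing more can be done
```

The pointer's tip is over the middle of the large stud, and the job is handed in at about 18 s on the robot's clock. I pushed the post towards −y with the back of the closed fingers: one main push, then two small corrections, backing off to look after each.

**Tip position:** the last close wrist view puts the tip about 0.5–1 mm from the stud's centre. The scene camera's count of the ring's turn agrees: −32.2°, so the lever is at about −33.6° against about −33.5° wanted.

**Forces and surroundings:** the force readings at the end of each move stayed at about 4.5 N or less. The gripper was clear at the end, and by eye the loose parts were where they started; I did not measure them.

**Checks that disagreed or failed:**
- **Mid-push lever angle:** the wrist estimate was about 0.03 rad off, because the fingertips taper and touched the post closer in than I had assumed.
- **Top camera:** the arm partly blocked its final view, so I did not use that reading.

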